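# Shift the honing machine to fine honing and start it

## Task

Set the bench honing machine going for fine honing: guide its red-knobbed lever through the zigzag gate from the park slot, through the middle slot, into the last slot (green dot), and push it fully home at that slot's back end. Let go of it, and only then press the green start button fully down and release it. Leave the oak strip lying in front of the machine where it is.

Things in the scene. Friction and masses are not known exactly. Their poses are not given: they have to be found in the camera images.
- machine: Grey bench honing machine, fixed, housing 120 (x) by 190 (y) by 88 mm high, a brown wheel 110 mm across upright behind it (to 99 mm behind the origin, 121 mm high). Origin: centre of its underside, on the table; x to its back (away from robot), y to its left, z up. In its top a steel gate: window 46 (x) by 68 mm (y), centred 25 mm right (-y) of the origin, cut by two 10 mm fins into three slots.
- knob (a point): Centre of the red ball knob, 30 mm across, on the lever; the stem is 8 mm thick and goes down through the gate to the pivot, 150 mm below the knob's centre. The knob's centre stays 55 to 67 mm above the gate plate. The lever moves with about 1 N at the knob, stays where it is left, and the ball can turn in the fingers as it leans.
- pivot (a point): Pivot of the lever, in the machine, 25 mm right of its origin and 5 mm above the table; axes as the machine's. With a = travel and b = cross, the knob's centre lies at 150 mm * (sin b, -sin a cos b, cos a cos b) from here in these axes. The gate's top is 83 mm above it, so the knob moves about 1.8 times as far as the stem does in the gate.
- slot_park (a point): Middle of the park slot (left, white dot in front of it), at gate plate level (plate 8 mm thick, top 88 mm up). All slots run front to back, 16 mm wide, 46 mm long, 26 mm apart. The fin between park and middle slot grows from the front edge: the only passage, 18 mm wide, is at the back.
- slot_slow (a point): Middle of the slow slot (the middle one, yellow dot in front), at gate plate level. The fin between it and the fine slot grows from the back edge: the only passage, 18 mm wide, is at the front.
- slot_fine (a point): Middle of the fine slot (right, green dot in front), at gate plate level. So the way from park is: back, right, forward to the front, right, and back to this slot's back end.
- travel (a joint): Lever lean sideways, rad: about -0.315 in the park slot (left), 0 in the middle slot, +0.315 in the fine slot (right); play in a slot about 0.03 each way.
- cross (a joint): Lever lean front to back, rad: about -0.21 against the front edge of the window (towards the robot), +0.21 against the back edge. The fin between park and slow is passed only with more than about 0.12, the fin between slow and fine only with less than about -0.12. It starts anywhere in the front half of the park slot.
- start_top (a point): Centre of the top of the green start button, 26 mm in diameter, on the machine's top, 66 mm to the left of the machine's origin; it is pressed straight down.
- start (a joint): Start button, m: 0 up, 0.006 fully down (takes 5 N); springs back.
- oak_strip_b: Bystander: loose thin oak strip, 24 x 150 x 19 mm, lying flat on the table in front of the machine, long side left to right; origin: centre of its underside.

How it is judged:
By the outcome, as a careful person would: the job done as asked, in the order asked, and still so for the second after the job is handed in, with the robot touching nothing.
It also fails if it takes over 48 s, if anything falls off the work surface, if the arm or the gripper's body presses on something with over 40 N, if the wrist force passes 120 N, or if a joint passes its speed limit or range.

## Robot

A 7-joint arm with a two-finger parallel gripper is mounted at the origin on a cart in front of the work surface, level with it; the furniture and walls round the work are solid. World frame = base frame: x ahead of the robot, y to its left, z up, the work surface at z = 0. Lengths are in m, angles in rad, forces in N, time in s.
With the tool pointing down it reaches from about 0.4 to 0.9 m from the base axis. Payload 5.5 kg.
Tool frame: the origin (TCP) lies between the finger pads; the fingertips stand ahead of it and the grasp point (between the pads) lies 3 mm ahead of it (robot.tip_extent is the z of the fingertips in the tool frame, in m); z points along the fingers, y is the line along which they close (so a half turn about z gives the same grasp; the last joint's range is limited). The gripper opens to 92 mm and grips with 3 to 60 N. Pads are 19 mm wide; open, the fingers measure 130 mm over their backs; the gripper's body (75 mm by 190 mm) begins 47 mm behind the grasp point.
Start: joints at [1.395, 0.501, -0.427, 1.55, 0.221, 1.138, -0.21], TCP at [0.276, -0.588, 0.249] pointing down, gripper open.
Joint ranges: [-2.88, 2.88], [-0.31, 2.03], [-1.54, 1.56], [0.2, 2.42], [-1.41, 4.55], [0.19, 2.02], [-2.57, 2.57]. Speed limits (rad/s): [2.57, 2.57, 3.14, 3.14, 3.14, 3.14, 3.14].

## Interface

Orientations are given as a unit quaternion [x, y, z, w].
In Python, from plant import get_obs, imaging, ticket, robot gives the robot as it stands.
- The arm moves only by the tool step_arm, never from a script. Its argument "moves" is a list of rows, each a list of 5 numbers: the shift along the world's x, y, z in cm, then the turn about the world's z in rad, then the opening, from 0 (shut) to 1 (fully open). In form: [[dx, dy, dz, roll, grip], ...]. A call has 1 to 12 rows; each row shifts and turns the commanded pose from where the row before left it; what a row does not reach is not made up. A row lasts 1/10 s, in which the tool goes at most 50 mm and 8.59 degrees, less where a joint would pass 70% of its speed; a pose out of reach is approached as far as the arm can. A call is refused whole if a number of a shift passes 5 or a number of a turn 0.15, either way. A call with a gripper value outside its range is refused whole. The fingers move at their own pace and stop on an object; "squeeze" is the grip in N (left out, the last holds). Time passes only in rows, so rows that do not move let the fingers close. It gives the time, the measured TCP pose, the force, the opening and the grip force at its end, in the units of the state.
- get_obs(): the state, without advancing time (a new reading comes with each control period).
- imaging.snapshot(name): name is "side" or "top" or "wrist"; returns a dict with "frame" (384x512x3 uint8, red, green, blue), "vertical_fov" (degrees; the focal length in pixels is half the picture's height over the tangent of half this angle, whatever the lens; pixels are square), "cx", "cy" (the principal point, pixels), "xyz" and "attitude" of the camera in the world; the wrist camera has in their place "tool_from_camera" (4x4, takes a point from camera to tool coordinates, whose origin is the TCP and whose axes are the flange's). Camera axes: x right, y up, looking along -z (the intrinsics and any distortion apply to the point x, -y, -z); pixel columns grow to the right and rows downward; lengths in m; the calibration is good to about 2 mm. A picture is of the moment at which its call begins: read the wrist's pose just before it. There is no depth.
- ticket.close_job(): hands the job in; it is judged then, once.
The state is a dict: "time": time; "joint_pos": joint angles; "joint_velocities": joint speeds; "joint_efforts": joint torques, N m; "tool_pos": TCP position; "ee_rot": TCP orientation; "ft_force": force on the tool from outside, world axes, zero at the start; "torque": the same for the moment, N m; "finger_gap": finger opening in m; "gripper_force": force on a finger pad.
Only numpy, scipy, OpenCV 4.12 (cv2) and the standard library are available. Lean on these libraries where they do the work, as an engineer would, in place of code of your own. Each camera call takes 0.05 s, during which the arm holds its last target. There are 200 camera calls.

## Working session

There is one attempt and no reset: what is moved stays moved. The work goes in short steps, Python scripts to look and compute and a tool call to move; the robot and the scene stay as the last step left them, time stands still between calls to the robot, and variables do not carry over. Pictures are saved under pics/ and viewed, at most 10 in all, crops included, and the job is handed in when it is done.

Besides the shell and the picture viewer there is one more tool, called by a JSON object that holds its "fn" and its "kwargs". step_arm: Moves the arm, as the interface text tells. Its arguments: {"type":"object","properties":{"moves":{"type":"array"},"squeeze":{"type":"number"}},"required":["moves"]}

```bash
mkdir -p pics
cat > h.py <<'E'
import numpy as np, cv2
from plant import get_obs, imaging, ticket, robot
from scipy.spatial.transform import Rotation as R
def snap(n,save=None):
    o=get_obs(); s=imaging.snapshot(n)
    if save: cv2.imwrite('pics/'+save,s['frame'][:,:,::-1])
    return s,o
E
python3 - <<'E'
from h import *
o=get_obs();print(o['time'],o['tool_pos'],o['ee_rot'],robot.tip_extent)
ims=[]
for n in('side','top'):
    s,_=snap(n,); ims.append(s['frame']); print({k:v for k,v in s.items() if k!='frame'})
cv2.imwrite('pics/a_side.png',ims[0][:,:,::-1]);cv2.imwrite('pics/a_top.png',ims[1][:,:,::-1])
E
```

```text
0.0 [ 0.27582449 -0.58783076  0.24767566] [ 9.76021666e-01  2.17671167e-01 -1.88149966e-04 -9.67279297e-04] 0.022
{'vertical_fov': 42.46147903327001, 'cx': 254.65304985209318, 'cy': 201.725334307132, 'xyz': array([-0.01293079, -0.44937358,  0.66547115]), 'attitude': array([ 0.38319967, -0.20266682, -0.43795756,  0.78757689])}
{'vertical_fov': 46.34012397386081, 'cx': 249.44158371789538, 'cy': 191.96539365970006, 'xyz': array([ 0.45303861, -0.09777342,  0.97288485]), 'attitude': array([-0.03118684,  0.03444174,  0.71236716, -0.70026722])}
```

View pics/a_side.png

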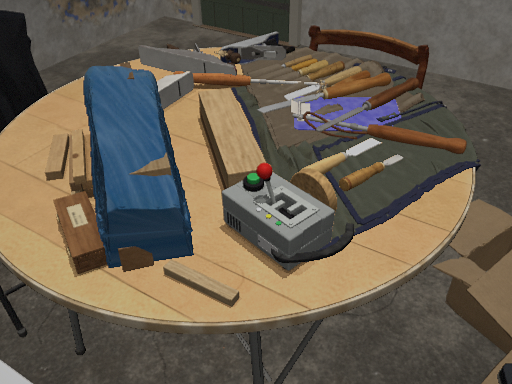

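View pics/a_top.png

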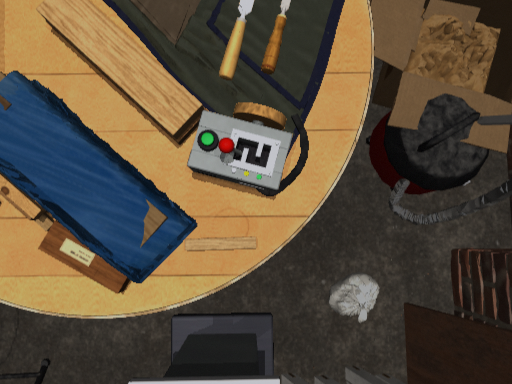

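The side view shows the knob at about (264,171) and the green button at (254,181). The top view shows the knob at (226,145), the button at (208,140), the dots at about (235,170), (247,174) and (260,177), and the strip at (221,243).

```bash
cat >> h.py <<'E'
def ray(s,u,v):
    f=s['frame'].shape[0]/2/np.tan(np.radians(s['vertical_fov'])/2)
    d=R.from_quat(s['attitude']).apply([(u-s['cx'])/f,-(v-s['cy'])/f,-1]); return np.array(s['xyz']),d/np.linalg.norm(d)
def tri(r1,r2):
    A=np.array([r1[1],-r2[1]]).T; t=np.linalg.lstsq(A,r2[0]-r1[0],rcond=None)[0]
    a=r1[0]+t[0]*r1[1]; b=r2[0]+t[1]*r2[1]; return (a+b)/2,np.linalg.norm(a-b)
def plane(r,z): return r[0]+r[1]*(z-r[0][2])/r[1][2]
def blobs(s,lo,hi,box,amin=4):
    x0,y0,x1,y1=box; h=cv2.cvtColor(s['frame'],cv2.COLOR_RGB2HSV)[y0:y1,x0:x1]
    n,l,st,c=cv2.connectedComponentsWithStats(cv2.inRange(h,lo,hi))
    return [(round(c[i][0]+x0,1),round(c[i][1]+y0,1),int(st[i][4]),st[i][2:4].tolist()) for i in range(1,n) if st[i][4]>=amin]
E
python3 - <<'E'
from h import *
B={'side':(215,150,340,270),'top':(180,95,310,200)}
for n in B:
    s,_=snap(n); print(n)
    for k,lo,hi in(('red',(0,170,90),(8,255,255)),('red2',(172,170,90),(180,255,255)),('green',(45,120,50),(85,255,255)),('yel',(22,110,150),(35,255,255)),('white',(0,0,225),(180,30,255)),('black',(0,0,0),(180,255,30))):
        print(k,blobs(s,lo,hi,B[n]))
    x0,y0,x1,y1=B[n]; cv2.imwrite(f'pics/b_{n}.png',cv2.resize(s['frame'][y0:y1,x0:x1,::-1],None,fx=4.5,fy=4.5,interpolation=cv2.INTER_CUBIC))
E
```

```text
side
red [(np.float64(264.0), np.float64(169.4), 165, [15, 14])]
red2 []
green [(np.float64(252.8), np.float64(178.2), 123, [13, 11]), (np.float64(278.2), np.float64(222.7), 16, [5, 4])]
yel [(np.float64(268.0), np.float64(215.5), 16, [5, 4])]
white []
black [(np.float64(245.8), np.float64(178.8), 6, [2, 5]), (np.float64(255.2), np.float64(186.2), 103, [26, 13]), (np.float64(285.4), np.float64(212.4), 47, [15, 11]), (np.float64(227.6), np.float64(217.5), 10, [2, 10]), (np.float64(230.0), np.float64(217.0), 5, [1, 5]), (np.float64(233.2), np.float64(221.5), 10, [2, 10]), (np.float64(236.0), np.float64(223.0), 9, [1, 9]), (np.float64(231.0), np.float64(222.5), 4, [1, 4]), (np.float64(239.0), np.float64(226.0), 9, [1, 9]), (np.float64(306.2), np.float64(257.8), 196, [68, 14])]
top
red [(np.float64(225.8), np.float64(144.6), 171, [15, 14])]
red2 []
green [(np.float64(206.9), np.float64(138.4), 140, [13, 14]), (np.float64(258.5), np.float64(176.5), 16, [4, 4])]
yel [(np.float64(246.0), np.float64(173.0), 21, [5, 5])]
white []
black [(np.float64(297.9), np.float64(124.6), 69, [12, 21]), (np.float64(188.5), np.float64(132.9), 58, [19, 22]), (np.float64(303.5), np.float64(142.3), 75, [8, 14]), (np.float64(214.0), np.float64(138.5), 4, [1, 4]), (np.float64(246.1), np.float64(143.3), 125, [22, 11]), (np.float64(209.1), np.float64(144.9), 14, [9, 5]), (np.float64(210.1), np.float64(147.7), 32, [18, 9]), (np.float64(265.9), np.float64(148.6), 43, [8, 8]), (np.float64(236.6), np.float64(156.0), 38, [8, 8]), (np.float64(302.4), np.float64(158.4), 63, [9, 16]), (np.float64(246.6), np.float64(159.0), 5, [2, 5]), (np.float64(257.2), np.float64(159.7), 24, [5, 7]), (np.float64(282.5), np.float64(182.1), 262, [45, 30]), (np.float64(214.6), np.float64(175.0), 119, [48, 15])]
```

View pics/b_top.png

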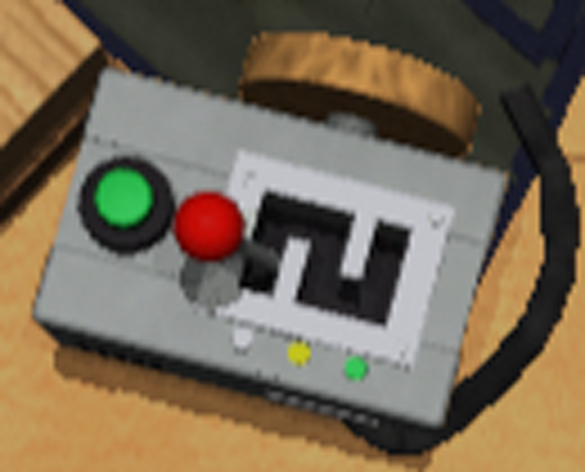

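The crop shows the gate window with corners near (239.5,137.7), (271.5,145.7), (265.6,167.2) in full top-image pixels. The white dot is at (233.8,170.1), and the lever is in the park slot.

Run:
```python
from h import *
s,_=snap('side');t,_=snap('top'); np.set_printoptions(precision=4,suppress=True)
P={}
for k,a,b in(('knob',(264,169.4),(225.8,144.6)),('btn',(252.8,178.2),(206.9,138.4)),('green',(278.2,222.7),(258.5,176.5)),('yel',(268,215.5),(246,173))):
    P[k],e=tri(ray(s,*a),ray(t,*b)); print(k,P[k],e)
for k,uv in(('w',(233.8,170.1)),('y',(246,173)),('g',(258.5,176.5)),('BL',(239.5,137.7)),('BR',(271.5,145.7)),('FR',(265.6,167.2)),('hBL',(203.5,111)),('hBR',(292.5,134)),('hFL',(187.5,166)),('hFR',(278,189.5))): print(k,plane(ray(t,*uv),.088)[:2])
hs=[plane(ray(t,*uv),.088)[:2] for uv in((203.5,111),(292.5,134),(187.5,166),(278,189.5))]
c=np.mean(hs,0); d=(hs[0]-hs[1]+hs[2]-hs[3]); yaw=np.arctan2(-d[0],d[1]); print('c',c,'yaw',yaw)
g=plane(ray(t,258.5,176.5),.088);w=plane(ray(t,233.8,170.1),.088);d=w-g;print('yawdots',np.arctan2(-d[0],d[1]),np.linalg.norm(d[:2]))
d=P['btn'][:2]-plane(ray(t,246,173),.088)[:2]
Rm=np.array([[np.cos(yaw),-np.sin(yaw)],[np.sin(yaw),np.cos(yaw)]])
print('origin from btn',P['btn'][:2]-Rm@[0,.066])
for k in P: print(k,Rm.T@(P[k][:2]-c))
```

```text
knob [ 0.6194 -0.0597  0.1474] 0.00015083135806032532
btn [ 0.6422 -0.0201  0.0987] 0.00021822653784446403
green [ 0.5664 -0.1213  0.0856] 0.00042543994739833746
yel [ 0.5735 -0.0962  0.0863] 0.00032315031702857686
w [ 0.5796 -0.0722]
y [ 0.5734 -0.0964]
g [ 0.566  -0.1211]
BL [ 0.6449 -0.0845]
BR [ 0.6276 -0.1483]
FR [ 0.5844 -0.1356]
hBL [ 0.7007 -0.0129]
hBR [ 0.6507 -0.1909]
hFL [0.5894 0.0198]
hFR [ 0.5393 -0.1593]
c [ 0.62   -0.0858] yaw -0.27319761369383144
yawdots -0.2723197424385513 0.05076998309214633
origin from btn [ 0.6244 -0.0837]
knob [-0.0076  0.0249]
btn [0.0036 0.0692]
green [-0.0421 -0.0487]
yel [-0.042  -0.0226]
```

Triangulation puts the knob at (0.619,-0.060,0.147), the button top at (0.642,-0.020,0.099) and the machine yaw at -0.273. I'll move to hover over the knob.

{"fn": "step_arm", "kwargs": {"moves": [[2.4, 3.6, 0.5, -0.06, 0.65], [2.4, 3.6, 0.5, -0.06, 0.65], [2.4, 3.6, 0.5, -0.06, 0.65], [2.4, 3.6, 0.5, -0.06, 0.65], [2.4, 3.6, 0.5, -0.06, 0.65], [2.4, 3.6, 0.5, -0.06, 0.65], [2.4, 3.6, 0.5, -0.06, 0.65], [2.4, 3.6, 0.5, -0.06, 0.65], [2.4, 3.6, 0.5, -0.06, 0.65], [2.4, 3.6, 0.5, -0.06, 0.65], [2.4, 3.6, 0.5, -0.06, 0.65], [2.4, 3.6, 0.5, -0.06, 0.65]], "squeeze": 20}}

```text
time: 1.5
tool_pos: [0.5649, -0.1549, 0.3091]
ee_rot: [0.99, -0.141, 0.0, 0.0]
ft_force: [0.0, -0.4, 0.1]
finger_gap: 0.0596
gripper_force: 0.0
```

{"fn": "step_arm", "kwargs": {"moves": [[1.8, 3.2, -1.0, 0.01, 0.65], [1.8, 3.2, -1.0, 0, 0.65], [1.8, 3.1, -1.0, 0, 0.65], [0, 0, -1, 0, 0.65], [0, 0, 0, 0, 0.65]]}}

```text
time: 2.0
tool_pos: [0.6173, -0.0602, 0.2669]
ee_rot: [0.991, -0.134, -0.002, -0.0]
ft_force: [0.6, -0.5, 0.7]
finger_gap: 0.0597
gripper_force: 0.0
```

```bash
cat >> h.py <<'E'
def wray(s,o,u,v):
    f=s['frame'].shape[0]/2/np.tan(np.radians(s['vertical_fov'])/2); T=np.array(s['tool_from_camera'])
    Rt=R.from_quat(o['ee_rot']); d=T[:3,:3]@[(u-s['cx'])/f,-(v-s['cy'])/f,-1]
    return np.array(o['tool_pos'])+Rt.apply(T[:3,3]), Rt.apply(d/np.linalg.norm(d))
E
python3 - <<'E'
from h import *
s,o=snap('wrist','w1.png'); print(o['tool_pos'],s['vertical_fov'],s['cx'],s['cy'],list(s))
F=(0,0,512,384)
for lo,hi,z in(((0,170,90),(8,255,255),.1474),((45,120,50),(85,255,255),.0987),((22,110,150),(35,255,255),.088)):
    for b in blobs(s,lo,hi,F,40): print(b,plane(wray(s,o,*b[:2]),z))
E
```

```text
[ 0.61732079 -0.06023191  0.26691739] 59.497084362679345 261.6799670920805 185.4852158036615 ['frame', 'vertical_fov', 'cx', 'cy', 'tool_from_camera']
(np.float64(261.6), np.float64(184.1), 1029, [36, 37]) [ 0.61777891 -0.0605266   0.1474    ]
(np.float64(213.7), np.float64(160.3), 666, [30, 29]) [ 0.63909929 -0.02086748  0.0987    ]
(np.float64(336.0), np.float64(203.0), 69, [9, 9]) [ 0.56928683 -0.12019724  0.0987    ]
(np.float64(322.3), np.float64(57.7), 49, [11, 8]) [ 0.69961036 -0.13839105  0.088     ]
(np.float64(309.5), np.float64(203.0), 82, [10, 11]) [ 0.57224896 -0.09664989  0.088     ]
```

View pics/w1.png

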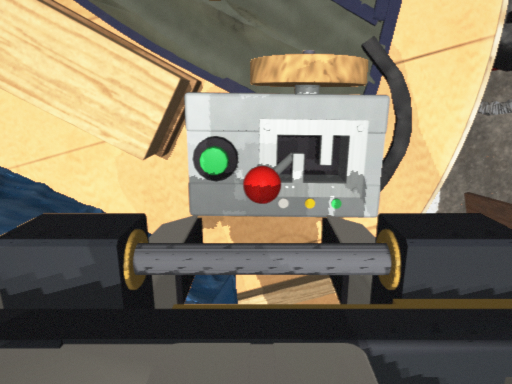

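The wrist view shows the knob at (262,184), the gate square to the image, and the button at (214,160). It agrees with the earlier fix to within about 2 mm, so I'll descend and grip.

{"fn": "step_arm", "kwargs": {"moves": [[0.1, 0, -3, 0, 0.65], [0, 0, -3, 0, 0.65], [0, 0, -3, 0, 0.65], [0, 0, -1.5, 0, 0.65], [0, 0, -1.1, 0, 0.65], [0, 0, 0, 0, 0.65], [0, 0, 0, 0, 0.2], [0, 0, 0, 0, 0.2], [0, 0, 0, 0, 0.2], [0, 0, 0, 0, 0.2]]}}

```text
time: 3.05
tool_pos: [0.6197, -0.0614, 0.1536]
ee_rot: [0.991, -0.135, 0.001, 0.0]
ft_force: [0.1, 0.6, -0.6]
finger_gap: 0.032
gripper_force: 0.0
```

{"fn": "step_arm", "kwargs": {"moves": [[0, 0, -0.2, 0, 0.2], [0, 0, -0.1, 0, 0.2], [0, 0, 0, 0, 0.2]]}}

```text
time: 3.35
tool_pos: [0.6212, -0.0597, 0.1522]
ee_rot: [0.991, -0.135, 0.002, -0.001]
ft_force: [-1.6, 3.8, 9.1]
finger_gap: 0.0289
gripper_force: 20.0
```

{"fn": "step_arm", "kwargs": {"moves": [[0.54, -0.15, 0, 0, 0.2], [0.54, -0.15, 0, 0, 0.2], [0.54, -0.15, 0, 0, 0.2], [0.54, -0.15, 0, 0, 0.2], [0.54, -0.15, -0.1, 0, 0.2], [0.54, -0.15, -0.1, 0, 0.2], [0, 0, 0, 0, 0.2]]}}

```text
time: 4.05
tool_pos: [0.6543, -0.0691, 0.1498]
ee_rot: [0.991, -0.135, 0.003, -0.001]
ft_force: [0.3, 1.8, 6.6]
finger_gap: 0.0284
gripper_force: 20.0
```

{"fn": "step_arm", "kwargs": {"moves": [[-0.16, -0.59, 0.2, 0, 0.2], [-0.16, -0.59, 0.2, 0, 0.2], [-0.16, -0.59, 0.15, 0, 0.2], [-0.17, -0.59, 0.1, 0, 0.2], [-0.17, -0.59, 0.1, 0, 0.2], [-0.17, -0.59, 0.05, 0, 0.2], [-0.17, -0.59, 0.03, 0, 0.2], [-0.16, -0.58, 0.01, 0, 0.2], [0, 0, 0, 0, 0.2]]}}

```text
time: 4.95
tool_pos: [0.6375, -0.1197, 0.1557]
ee_rot: [0.991, -0.136, -0.001, 0.001]
ft_force: [1.0, 1.6, 2.4]
finger_gap: 0.0287
gripper_force: 20.0
```

{"fn": "step_arm", "kwargs": {"moves": [[0.08, 0.29, 0, 0, 0.2], [-0.6, 0.17, 0.1, 0, 0.2], [-0.6, 0.17, 0.08, 0, 0.2], [-0.6, 0.17, 0.04, 0, 0.2], [-0.6, 0.17, 0.02, 0, 0.2], [-0.6, 0.17, -0.02, 0, 0.2], [-0.6, 0.17, -0.04, 0, 0.2], [-0.6, 0.17, -0.08, 0, 0.2], [-0.6, 0.17, -0.1, 0, 0.2], [0, 0, 0, 0, 0.2]]}}

```text
time: 5.95
tool_pos: [0.59, -0.1006, 0.1557]
ee_rot: [0.991, -0.135, -0.001, -0.0]
ft_force: [0.6, -0.7, -6.0]
finger_gap: 0.029
gripper_force: 20.0
```

{"fn": "step_arm", "kwargs": {"moves": [[-0.16, -0.57, -0.05, 0, 0.2], [-0.16, -0.57, -0.05, 0, 0.2], [-0.16, -0.57, -0.1, 0, 0.2], [-0.16, -0.57, -0.1, 0, 0.2], [-0.16, -0.57, -0.1, 0, 0.2], [-0.16, -0.56, -0.1, 0, 0.2], [-0.16, -0.56, -0.15, 0, 0.2], [-0.15, -0.56, -0.15, 0, 0.2], [0, 0, 0, 0, 0.2]]}}

```text
time: 6.85
tool_pos: [0.5778, -0.1481, 0.1477]
ee_rot: [0.991, -0.136, -0.0, 0.001]
ft_force: [1.0, 0.8, 0.2]
finger_gap: 0.0285
gripper_force: 20.0
```

{"fn": "step_arm", "kwargs": {"moves": [[0.04, 0.14, 0, 0, 0.2], [0.6, -0.17, 0.1, 0, 0.2], [0.6, -0.17, 0.06, 0, 0.2], [0.6, -0.17, 0.03, 0, 0.2], [0.6, -0.17, 0.02, 0, 0.2], [0.6, -0.17, -0.02, 0, 0.2], [0.6, -0.17, -0.05, 0, 0.2], [0.6, -0.17, -0.06, 0, 0.2], [0.6, -0.17, -0.1, 0, 0.2], [0.5, -0.14, -0.1, 0, 0.2], [0, 0, 0, 0, 0.2]]}}

```text
time: 7.95
tool_pos: [0.6335, -0.16, 0.1472]
ee_rot: [0.991, -0.135, 0.001, -0.0]
ft_force: [0.7, -2.1, 5.3]
finger_gap: 0.0283
gripper_force: 20.0
```

{"fn": "step_arm", "kwargs": {"moves": [[0.2, -0.06, 0, 0, 0.2], [0.2, -0.06, 0, 0, 0.2], [0, 0, 0, 0, 0.2]]}}

```text
time: 8.25
tool_pos: [0.6355, -0.1605, 0.1468]
ee_rot: [0.991, -0.135, -0.001, -0.0]
ft_force: [-2.3, -1.3, 5.4]
finger_gap: 0.0283
gripper_force: 20.0
```

Contact is starting, so I'll push a bit more.

{"fn": "step_arm", "kwargs": {"moves": [[0.3, -0.08, 0, 0, 0.2], [0.2, -0.06, 0, 0, 0.2], [0, 0, 0, 0, 0.2]]}}

```text
time: 8.55
tool_pos: [0.6372, -0.1611, 0.1462]
ee_rot: [0.991, -0.135, -0.004, -0.0]
ft_force: [-11.7, 0.5, 10.8]
finger_gap: 0.0286
gripper_force: 20.0
```

Firm contact at 12 N, so the lever is against the back edge. I'll release it and lift.

{"fn": "step_arm", "kwargs": {"moves": [[0, 0, 0, 0, 0.6], [0, 0, 0, 0, 0.6], [0, 0, 0, 0, 0.6], [0, 0, 1.5, 0, 0.6], [0, 0, 3, 0, 0.6], [0, 0, 4, 0, 0.6], [0, 0, 4, 0, 0.6], [0, 0, 0, 0, 0.6]]}}

```text
time: 9.35
tool_pos: [0.645, -0.1624, 0.2803]
ee_rot: [0.991, -0.135, 0.006, 0.0]
ft_force: [0.4, 0.3, -0.8]
finger_gap: 0.0554
gripper_force: 0.0
```

Run:
```python
from h import *
s,_=snap('side');t,_=snap('top');w,o=snap('wrist','w2.png')
rl=((0,170,90),(8,255,255));a=blobs(s,*rl,(215,130,360,270),20);b=blobs(t,*rl,(180,95,320,200),20);c=blobs(w,*rl,(0,0,512,384),100)
print(o['tool_pos'],o['ft_force'],a,b,c)
Rm=R.from_euler('z',-.273).as_matrix()[:2,:2]
def m(p):return Rm.T@(p[:2]-np.array([.6221,-.0849]))-[0,-.025]
if a and b:
    p,e=tri(ray(s,*a[0][:2]),ray(t,*b[0][:2]));print(p,e,m(p))
if c: p=plane(wray(w,o,*c[0][:2]),.1444);print(p,m(p))
g=blobs(w,(45,120,50),(85,255,255),(0,0,512,384),60)
for x in g: print(x,plane(wray(w,o,*x[:2]),.0987))
```

```text
[ 0.64197144 -0.16241637  0.27450812] [-0.05602226  0.05457717 -0.66970352] [(np.float64(317.1), np.float64(183.7), 172, [16, 15])] [] [(np.float64(261.8), np.float64(193.0), 945, [35, 35])]
[ 0.63345851 -0.16032613  0.1444    ] [ 0.03127438 -0.04457033]
(np.float64(121.7), np.float64(207.2), 343, [30, 15]) [ 0.64395204 -0.02175343  0.0987    ]
```

View pics/w2.png

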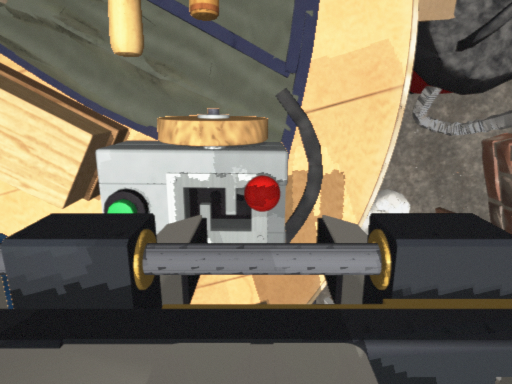

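The knob sits 31 mm behind the pivot (cross ≈ +0.21) in the fine slot, and it is free of the fingers. Next is the start button, with the fingers closed.

{"fn": "step_arm", "kwargs": {"moves": [[0, 2, 0, 0, 0], [0, 3, 0, 0, 0], [0, 3, 0, 0, 0], [0, 3, 0, 0, 0], [0, 2.2, 0, 0, 0], [0, 1, 0, 0, 0], [0, 0, -2, 0, 0], [0, 0, -3, 0, 0], [0, 0, -3, 0, 0], [0, 0, -3, 0, 0], [0, 0, -2, 0, 0], [0, 0, 0, 0, 0]]}}

```text
time: 10.7
tool_pos: [0.6376, -0.022, 0.1374]
ee_rot: [0.991, -0.136, -0.004, 0.001]
ft_force: [-0.6, 0.4, 0.4]
finger_gap: 0.0005
gripper_force: 0.0
```

{"fn": "step_arm", "kwargs": {"moves": [[0.4, 0.1, -0.8, 0, 0], [0, 0, -0.4, 0, 0], [0, 0, -0.3, 0, 0], [0, 0, 0, 0, 0]]}}

```text
time: 11.1
tool_pos: [0.6458, -0.0196, 0.1278]
ee_rot: [0.991, -0.135, 0.001, -0.0]
ft_force: [1.3, -0.3, 2.2]
finger_gap: 0.0006
gripper_force: 1.1
```

{"fn": "step_arm", "kwargs": {"moves": [[0, 0, 0, 0, 0], [0, 0, 0, 0, 0]]}}

```text
time: 11.3
tool_pos: [0.6458, -0.0196, 0.1279]
ee_rot: [0.991, -0.135, 0.001, -0.0]
ft_force: [1.9, -0.5, 2.7]
finger_gap: 0.0004
gripper_force: 1.1
```

{"fn": "step_arm", "kwargs": {"moves": [[-0.3, 0, 0.4, 0, 0], [0, 0, -0.4, 0, 0], [0, 0, -0.3, 0, 0], [0, 0, 0, 0, 0]]}}

```text
time: 11.7
tool_pos: [0.6418, -0.0193, 0.1238]
ee_rot: [0.991, -0.135, -0.0, -0.0]
ft_force: [-0.4, 1.0, 5.1]
finger_gap: 0.0002
gripper_force: 2.3
```

{"fn": "step_arm", "kwargs": {"moves": [[0, 0, -0.3, 0, 0], [0, 0, 0, 0, 0]]}}

```text
time: 11.9
tool_pos: [0.6419, -0.0193, 0.1231]
ee_rot: [0.991, -0.135, 0.0, 0.0]
ft_force: [-6.5, -0.8, 18.1]
finger_gap: 0.0007
gripper_force: 8.8
```

{"fn": "step_arm", "kwargs": {"moves": [[0, 0, -0.3, 0, 0], [0, 0, 0, 0, 0]]}}

```text
time: 12.1
tool_pos: [0.6421, -0.0193, 0.1228]
ee_rot: [0.991, -0.135, 0.0, 0.001]
ft_force: [-12.4, -0.5, 33.8]
finger_gap: 0.0004
gripper_force: 17.0
```

{"fn": "step_arm", "kwargs": {"moves": [[0, 0, -0.3, 0, 0], [0, 0, 0, 0, 0]]}}

```text
time: 12.3
tool_pos: [0.6422, -0.0192, 0.1224]
ee_rot: [0.991, -0.135, 0.001, 0.001]
ft_force: [-20.4, -0.8, 50.4]
finger_gap: 0.0007
gripper_force: 25.2
```

{"fn": "step_arm", "kwargs": {"moves": [[0.1, 0, 0.5, 0, 0], [0, 0, 0, 0, 0]]}}

```text
time: 12.5
tool_pos: [0.6431, -0.0194, 0.123]
ee_rot: [0.991, -0.135, 0.001, 0.0]
ft_force: [-8.5, 0.1, 22.5]
finger_gap: 0.0004
gripper_force: 11.4
```

Run:
```python
from h import *
s,o=snap('side');print(o['tool_pos'],o['ft_force'])
cv2.imwrite('pics/s3.png',cv2.resize(s['frame'][120:260,190:350,::-1],None,fx=5,fy=4.2857*1.0,interpolation=cv2.INTER_CUBIC) if 0 else cv2.resize(s['frame'][130:250,190:350,::-1],None,fx=5,fy=5,interpolation=cv2.INTER_CUBIC))
```

```text
[ 0.64305617 -0.01936097  0.12299104] [-8.50762326  0.13731789 22.49254227]
```

View pics/s3.png

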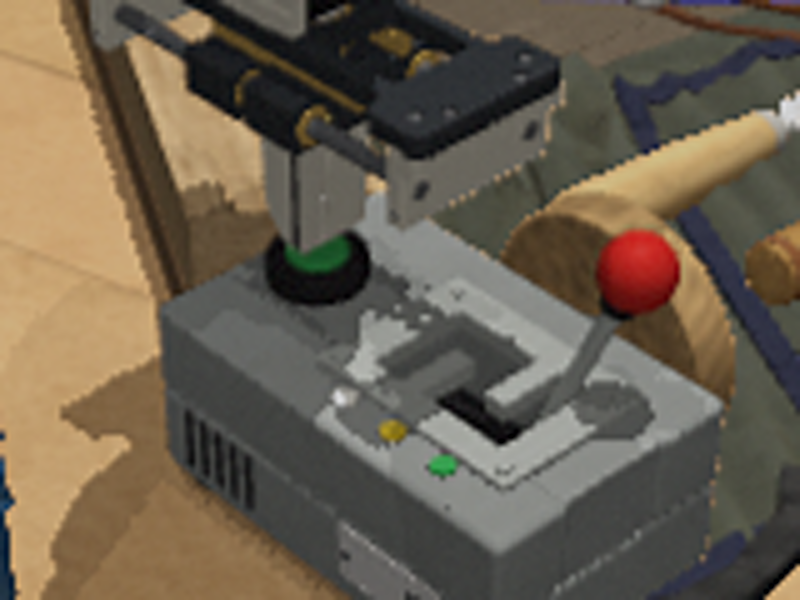

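The side view shows the fingers on the green button at (318,250) and the lever at the back of the right slot. I'll raise in small steps to measure the button's stroke.

{"fn": "step_arm", "kwargs": {"moves": [[0, 0, 0.3, 0, 0], [0, 0, 0, 0, 0]]}}

```text
time: 12.75
tool_pos: [0.6429, -0.0194, 0.1238]
ee_rot: [0.991, -0.135, 0.0, 0.0]
ft_force: [-1.2, 0.5, 4.1]
finger_gap: 0.0002
gripper_force: 2.3
```

{"fn": "step_arm", "kwargs": {"moves": [[0, 0, 0.15, 0, 0], [0, 0, 0, 0, 0]]}}

```text
time: 12.95
tool_pos: [0.6429, -0.0194, 0.1246]
ee_rot: [0.991, -0.135, 0.0, -0.0]
ft_force: [-0.9, 0.2, 4.1]
finger_gap: 0.0005
gripper_force: 2.1
```

{"fn": "step_arm", "kwargs": {"moves": [[0, 0, 0.15, 0, 0], [0, 0, 0, 0, 0]]}}

```text
time: 13.15
tool_pos: [0.6429, -0.0194, 0.1259]
ee_rot: [0.991, -0.135, -0.0, -0.0]
ft_force: [-0.4, 0.6, 3.1]
finger_gap: 0.0003
gripper_force: 1.7
```

{"fn": "step_arm", "kwargs": {"moves": [[0, 0, 0.15, 0, 0], [0, 0, 0, 0, 0]]}}

```text
time: 13.35
tool_pos: [0.6429, -0.0194, 0.1274]
ee_rot: [0.991, -0.135, -0.0, -0.0]
ft_force: [0.3, 0.5, 2.8]
finger_gap: 0.0005
gripper_force: 1.2
```

{"fn": "step_arm", "kwargs": {"moves": [[0, 0, 0.15, 0, 0], [0, 0, 0, 0, 0]]}}

```text
time: 13.55
tool_pos: [0.6429, -0.0194, 0.1289]
ee_rot: [0.991, -0.135, -0.0, -0.0]
ft_force: [0.4, 0.7, 1.8]
finger_gap: 0.0007
gripper_force: 0.8
```

{"fn": "step_arm", "kwargs": {"moves": [[0, 0, 0.15, 0, 0], [0, 0, 0, 0, 0]]}}

```text
time: 13.75
tool_pos: [0.6424, -0.0198, 0.1301]
ee_rot: [0.991, -0.135, -0.001, 0.0]
ft_force: [-0.4, 0.4, 0.2]
finger_gap: 0.0004
gripper_force: 0.0
```

{"fn": "step_arm", "kwargs": {"moves": [[0, 0, 0.15, 0, 0], [0, 0, 0, 0, 0]]}}

```text
time: 13.95
tool_pos: [0.6427, -0.0197, 0.1318]
ee_rot: [0.991, -0.135, -0.0, 0.0]
ft_force: [-0.2, 0.4, 0.5]
finger_gap: 0.0003
gripper_force: 0.0
```

Contact ran from 0.130 down to a hard stop at about 0.1235, which is the full 6 mm stroke. Next I'll retreat, check and hand in.

{"fn": "step_arm", "kwargs": {"moves": [[0, 0, 3, 0, 0], [0, 0, 4, 0, 0], [0, 0, 4, 0, 0], [-3, 0, 2, 0, 0], [-4, 0, 0, 0, 0], [-4, 0, 0, 0, 0], [-3, 0, 0, 0, 0], [0, 0, 0, 0, 0], [0, 0, 0, 0, 0]]}}

```text
time: 14.85
tool_pos: [0.5029, -0.0199, 0.2625]
ee_rot: [0.991, -0.135, 0.001, 0.0]
ft_force: [1.0, 0.2, 0.4]
finger_gap: 0.0002
gripper_force: 0.0
```

Run:
```python
from h import *
s,o=snap('side');t,_=snap('top','t4.png');print(o['tool_pos'],o['ft_force'])
print(blobs(s,(0,170,90),(8,255,255),(215,130,360,270),20),'was 317.1,183.7'); print(blobs(s,(45,120,50),(85,255,255),(215,130,360,270),10))
print(blobs(t,(0,170,90),(8,255,255),(180,95,320,200),20))
```

```text
[ 0.50294233 -0.01989901  0.2624617 ] [0.9661578  0.20810809 0.35244054]
[(np.float64(317.2), np.float64(183.2), 193, [17, 16])] was 317.1,183.7
[(np.float64(252.9), np.float64(178.2), 124, [13, 11]), (np.float64(278.2), np.float64(222.7), 16, [5, 4])]
[(np.float64(279.6), np.float64(135.1), 166, [15, 15])]
```

View pics/t4.png

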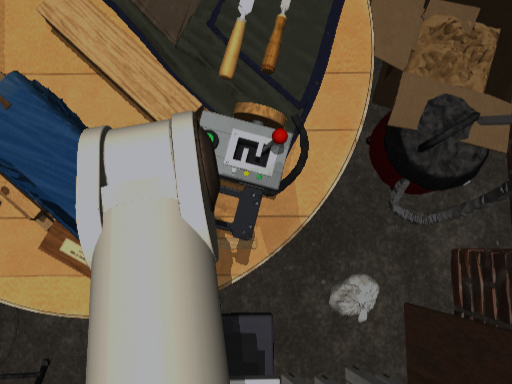

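The top view shows the knob at (280,135), at the back end of the fine slot. The button is back up, and the arm is clear of everything.

```bash
python3 -c "
from plant import ticket
print(ticket.close_job())"
```

```text
the job is handed in; nothing more can be done
None
```

The lever is fully home at the back of the fine slot, the start button was pressed its full 6 mm and released after I let go of the lever, the oak strip was never touched, and the job is handed in.

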